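Release a backup cartridge from its dock by the manual-release hole

TASK

The backup dock has no power, so free its cartridge by hand: take the wooden stick from the pen pot, push it through the round release hole in the dock's sloping back until the latch lets go and the cartridge pops up, and put the stick back in the pot. Then lift the cartridge out and stand it in the open carry tray, keeping it upright and setting it down gently. Leave the spare cartridge and the mug where they are.

Things in the scene. Friction and masses are not known exactly. Their poses are not given: they have to be found in the camera images.
- dock: White drive dock, fixed, 170 (x) x 140 (y) x 130 mm high. Origin on its underside; rear wall at x = -95 mm, front at +75. Its back (-x, roughly to the robot's left) is a wall 54 mm high, then a flat face sloping up at 40 deg from horizontal to the flat deck (z = 130 mm, x from -5 mm). The bay is an upright well in the deck, 40 (x) x 94 (y) mm, centred at x = +34 mm. Slits and ports are decoration.
- release_hole (a point): Centre of the mouth of the 18 mm round release hole midway across the sloping face, at (-57, 0, 86) mm in the dock's frame; axes as the dock's. The hole is square to the face, 40 deg from vertical: inwards is (0.643, 0, -0.766) in the dock's frame. The wall is 4 mm thick, then hollow; the latch's steel pad lies 50 mm in from the mouth along this axis.
- latch_pad (a point): Point on the latch's pad where the hole's axis meets it, 50 mm behind the mouth of the hole. It moves with the latch.
- latch (a joint): Angle of the spring latch, a bell crank in the dock: 0 = hooked over the cartridge, 0.4 rad = stop. Pushing its pad in along the hole's axis turns it about 0.03 rad per mm; it lets go at about 0.23 rad (7 to 8 mm of push, 5 to 8 N), the stop comes after about 13 mm. It springs back: keep it pushed until the cartridge is up (about half a second).
- cartridge: Grey drive cartridge, 36 (x) x 90 (y) x 120 mm tall, about 0.28 kg; origin at the centre of its underside, z up. Body 92 mm tall; on it a grip bar 14 (x) x 64 (y) x 28 mm tall. Starts latched down in the bay (2 mm play a side), grip just below the deck; when let go a damped spring lifts it 35 mm, so the whole grip stands above the deck. It then slides straight up and out.
- cartridge_grip (a point): Middle of the grip bar, 106 mm above the cartridge's underside, axes as the cartridge's.
- stick: Plain round wooden stick, 10 mm in diameter, 200 mm long, 20 g. Origin: centre of its foot end (the end down in the pot); its z axis runs along it to the top end. At the start it leans in the pot, about 33 deg from vertical, its top roughly to the robot's left.
- stick_top (a point): Centre of the stick's top end, 200 mm from the foot.
- pot: Round wooden pen pot standing loose on the desk, 0.45 kg, 74 mm outside diameter, 66 mm inside, 92 mm high, inner floor 6 mm above its underside. Origin: centre of the underside.
- tray: Open grey carry tray fixed on the desk, 140 x 140 mm outside, 132 x 132 mm inside, rim 18 mm high, floor 4 mm above the desk. Origin: centre of the underside.
- spare_cartridge: A second cartridge like the first, standing loose on the desk; to be left alone. Origin: centre of its underside.
- mug: White mug, 80 mm across, 92 mm high, handle on its +y side; to be left alone. Origin: centre of its underside.

How it is judged:
On the way, in this order (a step that is already met when the one before it is completed fails the run):
1. the stick, through the release hole, has pushed the latch open (value of joint latch above 0.15 rad and distance between any of stick, stick_top and latch_pad below 0.018 m), for 0.1 s.
2. the stick has been put back in the pot (((horizontal distance between stick and pot below 0.036 m and z of stick in the frame of pot below 0.03 m) or (horizontal distance between stick_top and pot below 0.036 m and z of stick_top in the frame of pot below 0.03 m))), for 0.2 s.
3. the cartridge has been lifted clear of the dock (z of cartridge in the frame of dock above 0.12 m), for 0.1 s.
At the end, for the whole second after the job is handed in: The cartridge stands upright (within 0.1 rad) on the tray's floor, inside the rim and at rest; the stick is back in the pot, one end on or within about 25 mm of its floor, at rest; the pot stands upright (horizontal distance between cartridge and tray below 0.065 m and z of cartridge in the frame of tray below 0.009 m and angle between each of cartridge, pot's own z axis and vertical below 0.1 rad and linear speed of cartridge below 0.02 m/s and ((horizontal distance between stick and pot below 0.036 m and z of stick in the frame of pot below 0.03 m) or (horizontal distance between stick_top and pot below 0.036 m and z of stick_top in the frame of pot below 0.03 m)) and linear speed of stick below 0.03 m/s); the robot touches nothing.
It fails at once if the cartridge is tipped by more than 0.6 rad (angle between cartridge's own z axis and vertical above 0.6 rad).
It fails at once if the cartridge is dropped into the tray (faster than 0.7 m/s within 40 mm of its floor, a fall of about 25 mm) (horizontal distance between cartridge and tray below 0.09 m and z of cartridge in the frame of tray below 0.045 m and linear speed of cartridge above 0.7 m/s).
It fails at once if the spare cartridge is moved by more than 30 mm or knocked over (distance of spare_cartridge from where it was at the start of the episode above 0.03 m or angle between spare_cartridge's own z axis and vertical above 0.5 rad).
It fails at once if the mug is moved by more than 30 mm or knocked over (distance of mug from where it was at the start of the episode above 0.03 m or angle between mug's own z axis and vertical above 0.5 rad).
It also fails if it takes over 69 s, if anything falls off the work surface, if the arm or the gripper's body presses on something with over 40 N, if the wrist force passes 120 N, or if a joint passes its speed limit or range.

ROBOT

A 6-joint arm with a two-finger parallel gripper is mounted at the origin on the work surface. World frame = base frame: x ahead of the robot, y to its left, z up, the work surface at z = 0. Lengths are in m, angles in rad, forces in N, time in s.
With the tool pointing down it reaches from about 0.275 to 0.85 m from the base axis. Payload 19 kg.
Tool frame: the origin (TCP) lies midway between the tips of the shut fingers; the grasp point (between the pads) lies 19 mm behind it (robot.hold_point_z is the distance from the TCP to the grasp point, in m); x points along the fingers, z is the direction in which the jaws open and shut, and the axes are right-handed (so a half turn about x gives the same grasp; the last joint's range is limited). The gripper opens to 85 mm and grips with 20 to 120 N. Pads are 22 mm wide; open, the fingers measure 114 mm over their backs; the gripper's body (76 mm by 85 mm) begins 54 mm behind the grasp point. The pads swing forward as they close: fully open they stand 13 mm farther back than shut.
Start: joints at [-1.316, 0.15, 1.437, -0, 1.554, -0.134], TCP at [0.218, -0.532, 0.231] pointing down, gripper open.
Joint ranges: [-2.8, 2.8], [-0.68, 2.1], [0.12, 2.68], [-1.39, 4.53], [0.16, 2.79], [-2.81, 2.81]. Speed limits (rad/s): [1.89, 1.89, 2.22, 3.01, 3.01, 3.01].

INTERFACE

Orientations are given as a unit quaternion [w, x, y, z].
In Python, from plant import robot, viewer gives the robot as it stands. The module is installed in compiled form; this text tells all that it offers.
- The arm moves only by the tool step_arm, never from a script. Its argument "series" is a list of rows, each a list of 7 numbers: the turn, a rotation vector about the tool's x, y, z in degrees, then the shift along the tool's x, y, z in cm, then the finger opening in cm, from 0 to 8.54. A call has 1 to 12 rows; each row is the pose to reach, as a shift and turn from the pose measured when the call began, along the tool's axes at that moment; what a row does not reach only later rows make up. A row lasts 1/8 s, in which the tool goes at most 62.5 mm and 10.7 degrees, less where a joint would pass 70% of its speed; a pose out of reach is approached as far as the arm can. A call with a gripper value outside its range is refused whole. The fingers move at their own pace and stop on an object; "force" is the grip in N (left out, the last holds). Time passes only in rows, so rows that repeat a pose let the fingers close. It gives the time, the measured TCP pose, the force and the opening at its end, in the units of the state.
- robot.get_state(): the state, without advancing time (a new reading comes with each control period).
- viewer.grab_frame(name): name is "scene" or "top" or "wrist"; returns the picture (480x640x3 uint8, red, green, blue); there is no depth.
- viewer.camera_params(name): a dict with "camera_matrix" (3x3 intrinsics, pixels), "R" (3x3) and "t" (3): a world point X has camera coordinates R X + t; the wrist camera has in their place "hand_eye" (4x4, takes a point from camera to tool coordinates, whose origin is the TCP and whose axes are the tool frame's). Camera axes: x right, y down, z forward; pixel columns grow to the right and rows downward; lengths in m; the calibration is good to about 2 mm. A picture is of the moment at which its call begins: read the wrist's pose just before it. camera_params takes no time and is no camera call.
- robot.sign_off(): hands the job in, once; it reports no verdict.
The state is a dict: "t": time; "q": joint angles; "joint_velocities": joint speeds; "joint_torque": joint torques, N m; "ee_pos": TCP position; "eef_rot": TCP orientation; "ft_force": force on the tool from outside, world axes, zero at the start; "torque": the same for the moment, N m; "finger_gap": opening from 0.0 (shut) to 1.0 (fully open).
Only numpy, scipy, OpenCV 4.12 (cv2) and the standard library are available. Lean on these libraries where they do the work, as an engineer would, in place of code of your own. Each camera call takes 0.05 s, during which the arm holds its last target. There are 200 camera calls.

## Working session

There is one attempt and no reset: what is moved stays moved. The work goes in short steps, Python scripts to look and compute and a tool call to move; the robot and the scene stay as the last step left them, time stands still between calls to the robot, and variables do not carry over. Pictures are saved under pics/ and viewed, about 8 in all and at most 12, crops included, and the job is handed in when it is done.

Besides the shell and the picture viewer there is one more tool, called after "Call:" as a command line: name --pt "numbers of a row" for each row, then --argument value for the rest. step_arm: Moves the arm, as the interface text tells. Its arguments: {"type":"object","properties":{"series":{"type":"array","items":{"type":"array","items":{"type":"number"}}},"force":{"type":"number"}},"required":["series"]}

```bash
mkdir -p pics; ls; python3 - <<'E'
from plant import robot, viewer
import cv2,numpy as np
np.set_printoptions(precision=4,suppress=True)
for n in("scene","top"):
    cv2.imwrite(f"pics/{n}0.png",viewer.grab_frame(n)[:,:,::-1]); 
for n in("scene","top","wrist"):
    print(n,viewer.camera_params(n))
print(robot.get_state(),robot.hold_point_z)
E
```

```text
pics
scene {'camera_matrix': array([[438.9701,   0.    , 309.7547],
       [  0.    , 438.9701, 240.1954],
       [  0.    ,   0.    ,   1.    ]]), 'R': array([[-0.8448,  0.535 ,  0.0088],
       [ 0.4129,  0.6621, -0.6254],
       [-0.3404, -0.5247, -0.7803]]), 't': array([ 0.5148, -0.1813,  1.375 ])}
top {'camera_matrix': array([[468.3451,   0.    , 317.3429],
       [  0.    , 468.3451, 233.9976],
       [  0.    ,   0.    ,   1.    ]]), 'R': array([[ 0.0138, -0.9995, -0.0278],
       [-0.9873, -0.0092, -0.1586],
       [ 0.1582,  0.0296, -0.987 ]]), 't': array([0.0351, 0.6129, 0.9273])}
wrist {'camera_matrix': array([[411.5433,   0.    , 314.4343],
       [  0.    , 411.5433, 239.7811],
       [  0.    ,   0.    ,   1.    ]]), 'hand_eye': array([[-0.    , -0.2623,  0.965 , -0.1425],
       [-0.0004, -0.965 , -0.2623,  0.0666],
       [ 1.    , -0.0004, -0.0001, -0.0004],
       [ 0.    ,  0.    ,  0.    ,  1.    ]])}
{'t': 0.1, 'q': array([-1.316 ,  0.1509,  1.4379,  0.    ,  1.5538, -0.134 ]), 'joint_velocities': array([ 0.0003, -0.0022, -0.0009,  0.0001,  0.0001,  0.0005]), 'joint_torque': array([  0.0063, -71.4377, -57.1795,   0.0001,   0.0072,   0.    ]), 'ee_pos': array([ 0.2179, -0.5319,  0.2308]), 'eef_rot': array([ 0.5869,  0.3943,  0.5874, -0.3937]), 'ft_force': array([ 0.0438, -0.0478, -0.89  ]), 'torque': array([-0.0243,  0.0117, -0.0103]), 'finger_gap': 1.0008282616608801} 0.0187
```

View pics/scene0.png

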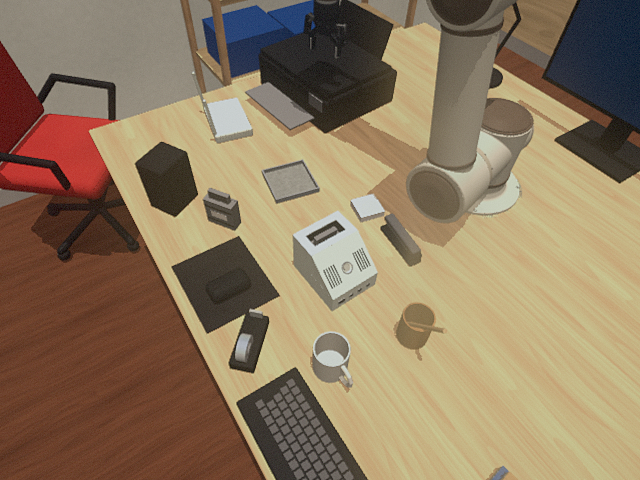

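View pics/top0.png

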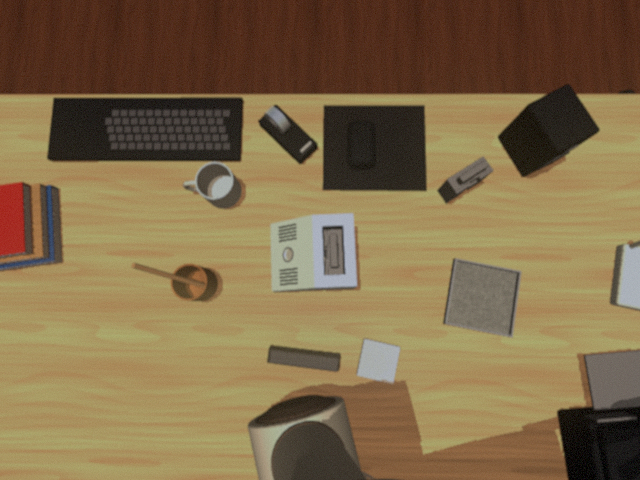

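The scene shows the dock (hole near scene (347,268) and top (288,255)), the pot with the stick leaning left (top view pot (195,282), stick top (136,265)), the tray at (483,297), the mug at (215,181) and the spare cartridge at (465,180).

```bash
cat > h.py <<'E'
import numpy as np, cv2
from scipy.spatial.transform import Rotation as Rn
from plant import robot, viewer
np.set_printoptions(precision=4,suppress=True)
def tool(s=None):
    s=s or robot.get_state(); q=s['eef_rot']
    return Rn.from_quat([q[1],q[2],q[3],q[0]]).as_matrix(), np.array(s['ee_pos'])
def cam(n,s=None):
    p=viewer.camera_params(n);K=p['camera_matrix']
    if n!='wrist': return K,p['R'].T,-p['R'].T@p['t']
    R,t=tool(s);H=p['hand_eye']
    return K,R@H[:3,:3],R@H[:3,3]+t
def ray(c,px):
    K,R,o=c; d=R@np.linalg.inv(K)@np.array([px[0],px[1],1.]); return o,d/np.linalg.norm(d)
def onz(c,px,z):
    o,d=ray(c,px); return o+d*(z-o[2])/d[2]
def tri(c1,p1,c2,p2):
    a,u=ray(c1,p1);b,v=ray(c2,p2)
    s=np.linalg.lstsq(np.c_[u,-v],b-a,rcond=None)[0]
    P,Q=a+s[0]*u,b+s[1]*v; return (P+Q)/2,np.linalg.norm(P-Q)
def proj(c,X):
    K,R,o=c; x=K@(R.T@(np.asarray(X)-o)); return x[:2]/x[2]
E
python3 - <<'E'
from h import *
T,S=cam('top'),cam('scene')
a=cv2.imread('pics/top0.png')
print('hole',tri(T,(288,255),S,(347,268)))
print('sticktop',tri(T,(135,265.5),S,(443.5,330)))
for p in[(315,215),(354,213),(357,287),(312,289)]: print('deck',onz(T,p,.13))
for p in[(455,260),(520,271),(512,335),(445,323)]: print('tray',onz(T,p,.018))
# pot mask
hsv=cv2.cvtColor(a,cv2.COLOR_BGR2HSV)
print(hsv[285,180],hsv[282,195],hsv[275,160],hsv[300,240])
print('pot c rim',onz(T,(191,281),.092)); print('mug',onz(T,(215,181),.092)); print('spare',onz(T,(470,175),.12))
def up(img,x0,x1,y0,y1,k):return cv2.resize(img[y0:y1,x0:x1],None,fx=k,fy=k,interpolation=cv2.INTER_CUBIC)
s=cv2.imread('pics/scene0.png')
cv2.imwrite('pics/c1.png',np.vstack([up(a,110,310,235,310,4)[:, :800],up(s,300,500,280,355,4)]))
E
```

```text
hole (array([0.5649, 0.0992, 0.0796]), np.float64(0.0014074189352662617))
sticktop (array([0.5322, 0.3703, 0.1698]), np.float64(0.001138546713070458))
deck [0.6365 0.0448 0.13  ]
deck [ 0.6411 -0.0301  0.13  ]
deck [ 0.4997 -0.0359  0.13  ]
deck [0.495  0.0484 0.13  ]
tray [ 0.5645 -0.2491  0.018 ]
tray [ 0.5428 -0.3839  0.018 ]
tray [ 0.4108 -0.3605  0.018 ]
tray [ 0.433  -0.2243  0.018 ]
[ 17 126  85] [ 16 130 122] [ 17 121 137] [ 20 116 165]
pot c rim [0.5092 0.2894 0.092 ]
mug [0.7134 0.2516 0.092 ]
spare [ 0.7207 -0.2567  0.12  ]
```

View pics/c1.png

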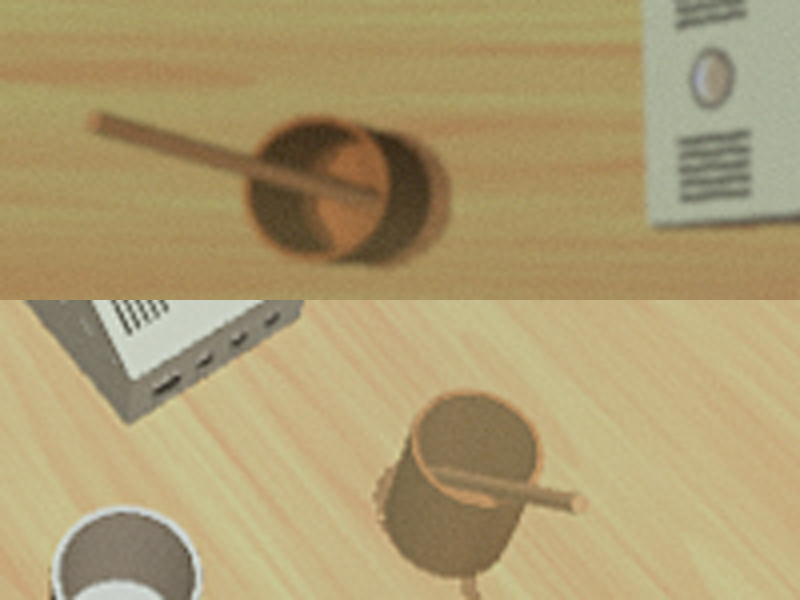

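```bash
cat >> h.py <<'E'
def row(R,p,base=None):
    R0,p0=base or tool(); return np.r_[np.degrees(Rn.from_matrix(R0.T@R).as_rotvec()),R0.T@(np.asarray(p)-p0)*100]
def frame(x,z):  # tool x approach, z jaw (made square to x)
    x=np.array(x,float);x/=np.linalg.norm(x);z=np.array(z,float);z-=x*(x@z);z/=np.linalg.norm(z);return np.c_[x,np.cross(z,x),z]
E
python3 - <<'E'
from h import *
T,S=cam('top'),cam('scene')
top,e=tri(T,(134.3,265.5),S,(444.5,331));pot=onz(T,(189.5,282),.092);foot=onz(T,(203.7,283.7),.012)
print(top,e,pot,foot); a=top-foot; print(np.linalg.norm(a),a/np.linalg.norm(a))
print(tool()[0])
for z in([1,0,0],[-1,0,0]): print(row(frame([0,0,-1],z),[.5,.2,.36]))
E
```

```text
[0.532  0.3724 0.1688] 0.00010212013200154783 [0.5072 0.2923 0.092 ] [0.5083 0.2856 0.012 ]
0.1807735261137789 [0.131  0.48   0.8674]
[[-0.0002  0.9254  0.379 ]
 [ 0.001   0.379  -0.9254]
 [-1.      0.0002 -0.0011]]
[-67.7257  -0.047   -0.0448 -12.854   53.8493 -57.0482]
[112.2743  -0.0499   0.0522 -12.854   53.8493 -57.0482]
```

Call:
step_arm --pt "0 0 0 -12.9 0 0 8.5" --pt "0 0 0 -12.9 0 0 8.5" --pt "-67.7 0 0 -12.9 53.8 -57 8.5" --pt "-67.7 0 0 -12.9 53.8 -57 8.5" --pt "-67.7 0 0 -12.9 53.8 -57 8.5" --pt "-67.7 0 0 -12.9 53.8 -57 8.5" --pt "-67.7 0 0 -12.9 53.8 -57 8.5" --pt "-67.7 0 0 -12.9 53.8 -57 8.5" --pt "-67.7 0 0 -12.9 53.8 -57 8.5" --pt "-67.7 0 0 -12.9 53.8 -57 8.5" --pt "-67.7 0 0 -12.9 53.8 -57 8.5" --pt "-67.7 0 0 -12.9 53.8 -57 8.5"

```text
t: 1.6
ee_pos: [0.4428, 0.0534, 0.3596]
eef_rot: [0.707, 0.0, 0.707, 0.0]
ft_force: [1.6, -1.7, 0.0]
finger_gap: 0.996
```

```bash
python3 - <<'E'
from h import *
print(row(frame([0,0,-1],[1,0,0]),[.5,.2,.36]),robot.get_state()['q'])
E
```

```text
[-0.0136 -0.0011 -0.0526 -0.0288 14.6636  5.7172] [-0.0538 -0.1321  1.4673  0.0009  1.8064 -0.0533]
```

Call:
step_arm --pt "0 0 0 0 14.7 5.7 8.5" --pt "0 0 0 0 14.7 5.7 8.5" --pt "0 0 0 0 14.7 5.7 8.5" --pt "0 0 0 0 14.7 5.7 8.5" --pt "0 0 0 0 14.7 5.7 8.5"

```text
t: 2.22
ee_pos: [0.4997, 0.2001, 0.3595]
eef_rot: [0.707, 0.0, 0.707, 0.0]
ft_force: [-0.5, -0.5, 0.6]
finger_gap: 0.998
```

```bash
python3 - <<'E'
from h import *
import pickle
s=robot.get_state(); im=viewer.grab_frame('wrist')[:,:,::-1]; cv2.imwrite('pics/w1.png',im); pickle.dump(s,open('w1.pkl','wb'))
W=cam('wrist',s)
for X in([.565,.099,.086],[.532,.372,.169],[.508,.2856,.012],[.507,.292,.092]): print(proj(W,X))
E
```

```text
[374.9598 288.8951]
[359.622  -24.4661]
[321.8966 111.1217]
[322.2506 100.6183]
```

View pics/w1.png

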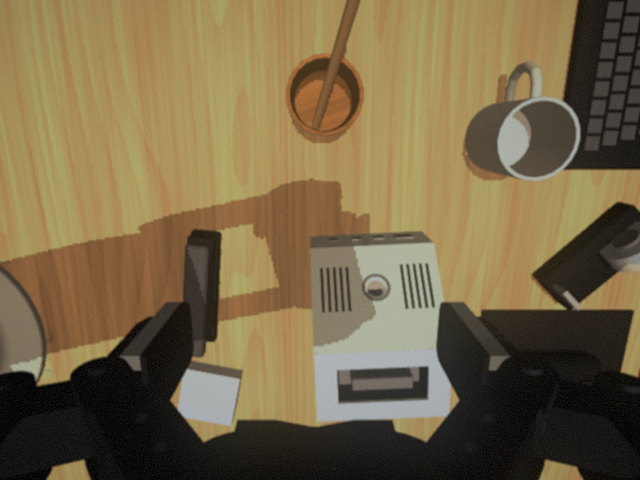

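The wrist view shows the hole at (376,287), the stick's foot in the pot at about (317,127), the pot rim centre at (325,94), and the dock edges tilted about 2°.

```bash
python3 - <<'E'
from h import *
import pickle
s=pickle.load(open('w1.pkl','rb'));W=cam('wrist',s);T,S=cam('top'),cam('scene')
print('hole',onz(W,(376,287),.086),tri(W,(376,287),S,(347,268)),tri(W,(376,287),T,(288.2,254.7)))
foot=onz(W,(317,127),.0087);pot=onz(W,(325,94),.092);print('foot',foot,'pot',pot)
top=np.array([.532,.3724,.1688]);a=top-foot;print(np.linalg.norm(a),a/np.linalg.norm(a),np.degrees(np.arccos(a[2]/np.linalg.norm(a))),proj(W,foot+a*.5),proj(W,foot+a*.7))
e=[onz(W,p,.13)[:2] for p in[(316,352),(440,349),(318,420),(450,415)]];print(e)
for i in(0,2): d=e[i+1]-e[i];print('yaw',np.degrees(np.arctan2(d[1],d[0])),np.linalg.norm(d))
E
```

```text
hole [0.566  0.1012 0.086 ] (array([0.5666, 0.0999, 0.0822]), np.float64(0.0003929701254000445)) (array([0.5658, 0.0993, 0.0812]), np.float64(0.0020015600473802394))
foot [0.5025 0.2682 0.0087] pot [0.5096 0.2979 0.092 ]
0.1932929311594406 [0.1528 0.5391 0.8283] 34.07789822215137 [333.2719  68.9522] [342.1577  37.2533]
[array([0.5011, 0.0484]), array([0.6262, 0.0518]), array([ 0.5033, -0.0324]), array([ 0.6429, -0.0261])]
yaw 1.5629330241890076 0.1251007358069722
yaw 2.576576374202715 0.13978047799469825
```

```bash
python3 - <<'E'
from h import *
R=frame([0,0,-1],[.962,-.2727,0])
print(row(R,[.5257,.350,.25]),row(R,[.5257,.350,.1157]))
E
```

```text
[15.7851 -0.0071 -0.0408 10.9862 15.0195  2.5936] [15.7851 -0.0071 -0.0408 24.4162 15.0099  2.594 ]
```

Call:
step_arm --pt "15.8 0 0 5 15 2.6 8.5" --pt "15.8 0 0 5 15 2.6 8.5" --pt "15.8 0 0 5 15 2.6 8.5" --pt "15.8 0 0 11 15 2.6 8.5" --pt "15.8 0 0 16 15 2.6 8.5" --pt "15.8 0 0 20 15 2.6 8.5" --pt "15.8 0 0 24.4 15 2.6 8.5" --pt "15.8 0 0 24.4 15 2.6 8.5" --pt "15.8 0 0 24.4 15 2.6 8.5"

```text
t: 3.4
ee_pos: [0.5266, 0.3497, 0.1181]
eef_rot: [0.701, 0.098, 0.7, -0.097]
ft_force: [-0.3, 0.0, 0.9]
finger_gap: 0.999
```

Call:
step_arm --pt "0 0 0 0 0 0 4" --pt "0 0 0 0 0 0 2" --pt "0 0 0 0 0 0 0" --pt "0 0 0 0 0 0 0" --pt "0 0 0 0 0 0 0" --pt "0 0 0 0 0 0 0" --force 60

```text
t: 4.15
ee_pos: [0.5266, 0.3497, 0.1181]
eef_rot: [0.701, 0.098, 0.7, -0.097]
ft_force: [-0.5, 0.4, 0.3]
finger_gap: 0.096
```

Call:
step_arm --pt "0 0 0 -4.2 2.8 0 0" --pt "0 0 0 -8.3 5.6 0 0" --pt "0 0 0 -12.5 8.4 0 0" --pt "0 0 0 -16.6 11.2 0 0" --pt "0 0 0 -16.6 11.2 0 0" --pt "0 0 0 -16.6 11.2 0 0"

```text
t: 4.9
ee_pos: [0.5568, 0.457, 0.2832]
eef_rot: [0.701, 0.098, 0.7, -0.097]
ft_force: [-0.9, -0.4, 0.2]
finger_gap: 0.097
```

```bash
python3 - <<'E'
from h import *
import pickle
s=robot.get_state(); w=viewer.grab_frame('wrist')[:,:,::-1];c=viewer.grab_frame('scene')[:,:,::-1];t=viewer.grab_frame('top')[:,:,::-1]
pickle.dump(s,open('w2.pkl','wb'))
cv2.imwrite('pics/w2.png',w);cv2.imwrite('pics/s2.png',c);cv2.imwrite('pics/t2.png',t)
R,p=tool(s);g=p+R[:,0]*-.0187;print(p)
P,S=proj(cam('wrist',s),g),proj(cam('scene'),g);print(P,S,proj(cam('top'),g))
def up(i,x,y,n,m,k):x,y=int(x),int(y);x0,y0=max(0,x-n),max(0,y-m);print(x0,y0);return cv2.resize(i[y0:y0+2*m,x0:x0+2*n],(400,300))
v=np.vstack([np.hstack([up(w,320,240,320,240,1),up(c,*S,80,60,1)]),np.hstack([up(t,*proj(cam('top'),g),80,60,1),np.zeros((300,400,3),np.uint8)])])
cv2.imwrite('pics/c2.png',v)
E
```

```text
[0.5568 0.457  0.2832]
[314.2399 335.9671] [489.9834 340.5068] [ 46.7387 241.1342]
0 0
409 280
0 181
```

View pics/c2.png

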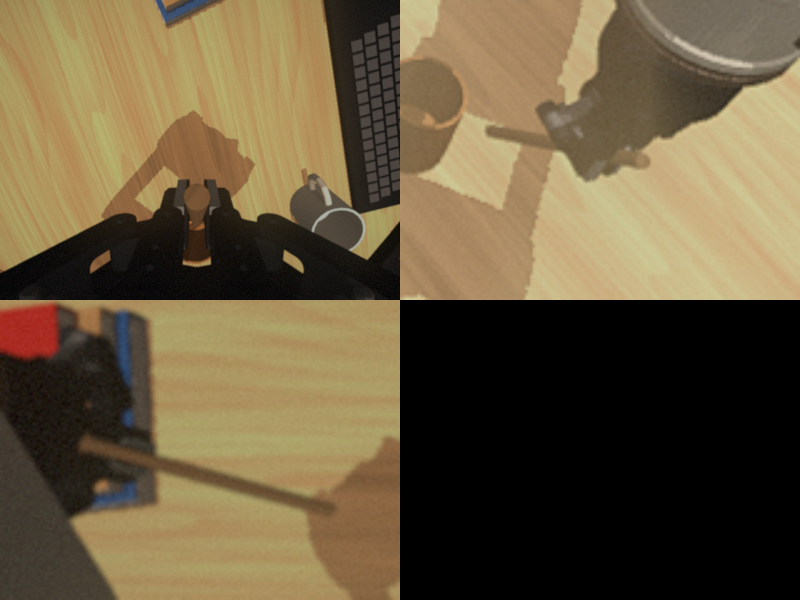

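Stick is held: its foot end at scene (445,332) / top (133,264.6), its upper end at scene (505.5,344) / top (33,238).

```bash
python3 - <<'E'
from h import *
import pickle
s=pickle.load(open('w2.pkl','rb'));T,S=cam('top'),cam('scene')
f,e=tri(T,(133,264.6),S,(445,332));u,e2=tri(T,(33.2,237.8),S,(506,344));print(f,e,u,e2,np.linalg.norm(u-f))
R,p=tool(s);g=p-.0187*R[:,0]
for X in(f,u): print('tool coords',R.T@(X-p))
a=(u-f)/np.linalg.norm(u-f);print(a,'dist grasp->foot',(g-f)@a,'off',np.linalg.norm((g-f)-a*((g-f)@a)))
E
```

```text
[0.5334 0.3747 0.1698] 0.00028747138906579133 [0.5558 0.4736 0.3185] 0.011932224506668821 0.17996455713808426
tool coords [ 0.1133 -0.0857 -0.0001]
tool coords [-0.0352  0.0158 -0.0055]
[0.1248 0.5497 0.826 ] dist grasp->foot 0.1572935796699124 off 0.006059485897288274
```

```bash
cat >> h.py <<'E'
H=np.array([.566,.1005,.085]);yw=np.radians(2.2)
xd=np.array([np.sin(yw),-np.cos(yw),0]);yd=np.array([np.cos(yw),np.sin(yw),0])
out=-(.643*xd+np.array([0,0,-.766]));out/=np.linalg.norm(out)
F=np.array([.1133,-.0857,0]);at=np.array([-np.cos(np.radians(33)),np.sin(np.radians(33)),0])
def pose(d,Hx=None,F=F,at=at):
    z=np.array([0,0,1.]);R=np.c_[out,np.cross(yd,out),yd]@np.c_[at,np.cross(z,at),z].T
    return R,(H if Hx is None else Hx)+out*d-R@F
E
python3 - <<'E'
from h import *
for d in(.06,.025): print(row(*pose(d)),pose(d)[1])
E
```

```text
[-18.0905  -1.0843  -6.9918   5.0139 -20.9204   6.3748] [0.5607 0.2379 0.2329]
[-18.0905  -1.0843  -6.9918   7.6932 -23.0612   7.0735] [0.5616 0.2154 0.2061]
```

Call:
step_arm --pt "-9 -0.5 -3.5 0 -5 1.5 0" --pt "-18.1 -1.1 -7 1 -10 3 0" --pt "-18.1 -1.1 -7 3 -15 5 0" --pt "-18.1 -1.1 -7 5 -20.9 6.4 0" --pt "-18.1 -1.1 -7 5 -20.9 6.4 0" --pt "-18.1 -1.1 -7 7.7 -23.1 7.1 0" --pt "-18.1 -1.1 -7 7.7 -23.1 7.1 0" --pt "-18.1 -1.1 -7 7.7 -23.1 7.1 0"

```text
t: 6.05
ee_pos: [0.5619, 0.2156, 0.2069]
eef_rot: [0.707, -0.057, 0.705, -0.029]
ft_force: [0.9, 0.7, -0.8]
finger_gap: 0.099
```

```bash
python3 - <<'E'
from h import *
s=robot.get_state();print(s['ee_pos'],row(*pose(.025)))
R,p=tool(s);f=p+R@F
v=[]
for n,sc in(('scene',4),('top',4)):
    i=viewer.grab_frame(n)[:,:,::-1];cv2.imwrite(f'pics/{n}3.png',i);P=proj(cam(n),f);print(n,'foot',P,'hole',proj(cam(n),H))
    x,y=int(P[0])-50,int(P[1])-50;print(x,y);v.append(cv2.resize(i[y:y+100,x:x+100],(400,400),interpolation=cv2.INTER_CUBIC))
cv2.imwrite('pics/c3.png',np.hstack(v))
E
```

```text
[0.5619 0.2156 0.2069] [ 0.0099  0.0535 -0.0165  0.0735 -0.0131 -0.0285]
scene foot [352.0935 267.2521] hole [347.3835 267.3385]
302 217
top foot [278.1303 252.7147] hole [287.3748 253.8715]
228 202
```

View pics/c3.png

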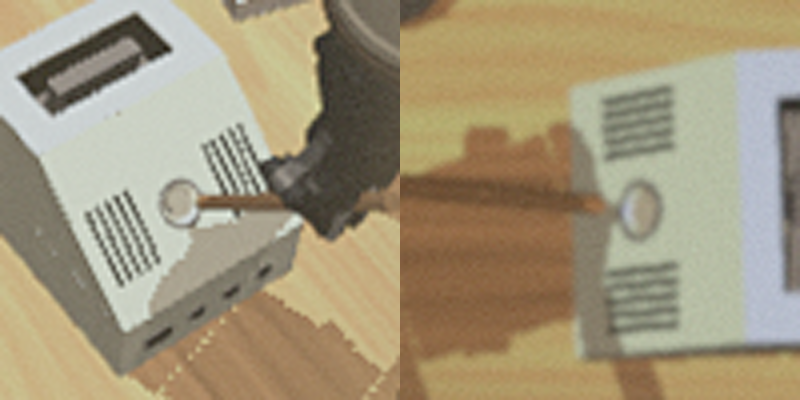

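The foot is at scene (352,267) / top (279.5,253) and the hole at scene (347,268) / top (288,254.5), within about 1 mm of prediction. I'll advance along the axis.

Call:
step_arm --pt "0 0 0 1.0 -0.65 -0.05 0" --pt "0 0 0 2.0 -1.3 -0.05 0" --pt "0 0 0 3.0 -1.95 -0.05 0" --pt "0 0 0 4.0 -2.6 -0.05 0" --pt "0 0 0 5.0 -3.25 -0.05 0" --pt "0 0 0 5.7 -3.7 -0.05 0" --pt "0 0 0 5.7 -3.7 -0.05 0"

```text
t: 7.02
ee_pos: [0.5631, 0.1717, 0.1544]
eef_rot: [0.707, -0.057, 0.705, -0.03]
ft_force: [-0.1, 0.4, -0.9]
finger_gap: 0.096
```

Call:
step_arm --pt "0 0 0 0.4 -0.26 0 0" --pt "0 0 0 0.8 -0.52 0 0" --pt "0 0 0 1.1 -0.71 0 0" --pt "0 0 0 1.4 -0.91 0 0" --pt "0 0 0 1.5 -0.97 0 0" --pt "0 0 0 1.5 -0.97 0 0" --pt "0 0 0 1.5 -0.97 0 0"

```text
t: 7.9
ee_pos: [0.5636, 0.1604, 0.1408]
eef_rot: [0.707, -0.057, 0.705, -0.029]
ft_force: [0.3, 4.3, 0.6]
finger_gap: 0.1
```

```bash
python3 - <<'E'
from h import *
s=robot.get_state();R,p=tool(s);f=p+R@F;print(p,(f-H)@out,s['ft_force'],np.array(s['ft_force'])@out)
v=[]
for n,X in(('scene',H),('top',H+xd*.09)):
    i=viewer.grab_frame(n)[:,:,::-1];P=proj(cam(n),X)
    x,y=int(P[0])-60,int(P[1])-75;print(x,y);v.append(cv2.resize(i[y:y+120,x:x+120],(400,400),interpolation=cv2.INTER_CUBIC))
cv2.imwrite('pics/c4.png',np.hstack(v))
E
```

```text
[0.5636 0.1604 0.1408] -0.060394888573478925 [0.2746 4.3422 0.5722] 3.221210459448941
287 192
272 177
```

View pics/c4.png

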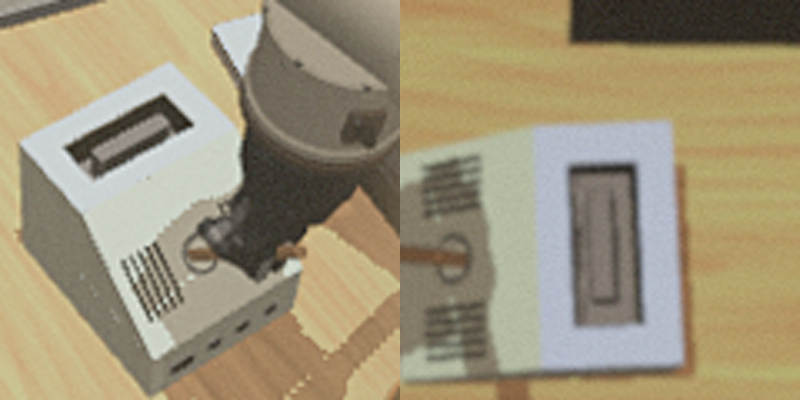

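The stick is in the hole and the cartridge is still down, with only about 3–4 N on the tool. I'll push further.

Call:
step_arm --pt "0 0 0 0.2 -0.13 0 0" --pt "0 0 0 0.4 -0.26 0 0" --pt "0 0 0 0.5 -0.33 0 0" --pt "0 0 0 0.5 -0.33 0 0" --pt "0 0 0 0.5 -0.33 0 0" --force 80

```text
t: 8.62
ee_pos: [0.5639, 0.1573, 0.1369]
eef_rot: [0.707, -0.056, 0.704, -0.029]
ft_force: [-0.8, 10.0, 7.3]
finger_gap: 0.091
```

```bash
cat > bay.py <<'E'
from h import *
import sys
s=robot.get_state();R,p=tool(s);f=p+R@F;print((f-H)@out,s['ft_force'],np.array(s['ft_force'])@out)
a=cv2.imread('pics/top3.png').astype(int);i=viewer.grab_frame('top')[:,:,::-1];cv2.imwrite('pics/top_%d.png'%(s['t']*100),i)
b=proj(cam('top'),H+xd*.091+[0,0,.045]);x,y=b.astype(int);print('bay mean diff',np.abs(a-i)[y-25:y+25,x-12:x+12].mean(),'ref',np.abs(a-i)[200:230,220:260].mean())
E
python3 bay.py
```

```text
-0.06544145305059326 [-0.8404 10.0056  7.2541] 12.005044049492241
bay mean diff 11.020277777777778 ref 59.97361111111111
```

```bash
python3 - <<'E'
from h import *
v=[]
for n,X in(('scene',H),('top',H+xd*.09)):
    i=viewer.grab_frame(n)[:,:,::-1];P=proj(cam(n),X)
    x,y=int(P[0])-60,int(P[1])-75;v.append(cv2.resize(i[y:y+120,x:x+120],(400,400),interpolation=cv2.INTER_CUBIC))
cv2.imwrite('pics/c5.png',np.hstack(v))
E
```

```text
(no output)
```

View pics/c5.png

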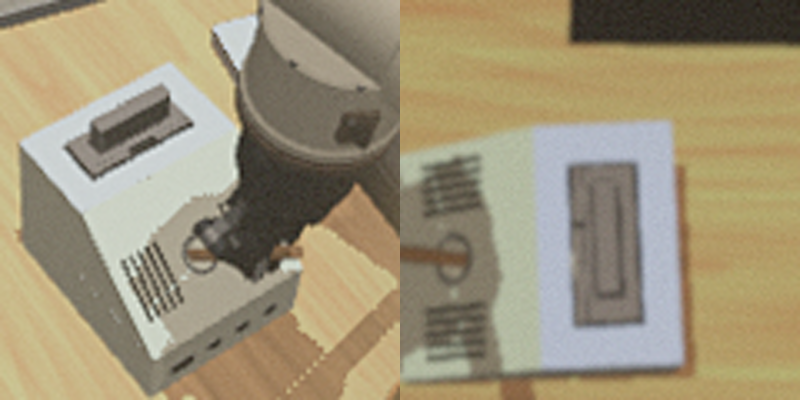

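The cartridge is up, with the grip standing above the deck. I'll retract along the hole axis.

Call:
step_arm --pt "0 0 0 -1.7 1.1 0 0" --pt "0 0 0 -3.4 2.2 0 0" --pt "0 0 0 -5.0 3.25 0 0" --pt "0 0 0 -6.7 4.35 0 0" --pt "0 0 0 -8.4 5.45 0 0" --pt "0 0 0 -10.5 6.8 0 0" --pt "0 0 0 -12.6 8.2 0 0" --pt "0 0 0 -12.6 8.2 0 0"

```text
t: 9.78
ee_pos: [0.5602, 0.2551, 0.2536]
eef_rot: [0.708, -0.057, 0.703, -0.028]
ft_force: [0.1, 0.1, -0.7]
finger_gap: 0.092
```

```bash
cat >> h.py <<'E'
pot=np.array([.5085,.295,0])
def potpose(up,tilt=25,F=F,at=at,h=np.array([.2,.98,0])):
    h=h/np.linalg.norm(h);t=np.radians(tilt);ax=np.sin(t)*h+[0,0,np.cos(t)];z=np.array([h[1],-h[0],0]);k=np.array([0,0,1.])
    R=np.c_[ax,np.cross(z,ax),z]@np.c_[at,np.cross(k,at),k].T
    return R,pot-h*.018+[0,0,.018]+ax*up-R@F
E
python3 - <<'E'
from h import *
for u in(.13,0): R,p=potpose(u);print(row(R,p),p,R[:,0])
for n in('top','scene'):
    i=viewer.grab_frame(n)[:,:,::-1];cv2.imwrite(f'pics/{n}6.png',i)
E
```

```text
[13.8923  0.0886 14.7805 -2.3721 14.3131 -2.4588] [0.5297 0.3989 0.2599] [ 0.0278  0.1364 -0.9903]
[13.8923  0.0886 14.7805  9.9589 10.4281 -3.8204] [0.5187 0.3451 0.1421] [ 0.0278  0.1364 -0.9903]
```

Call:
step_arm --pt "4 0 4 -3.5 4 -0.5 0" --pt "8 0 8 -3.5 8 -1.2 0" --pt "13.9 0.1 14.8 -2.4 14.3 -2.5 0" --pt "13.9 0.1 14.8 -2.4 14.3 -2.5 0" --pt "13.9 0.1 14.8 -2.4 14.3 -2.5 0"

```text
t: 10.5
ee_pos: [0.5292, 0.3967, 0.2577]
eef_rot: [0.706, 0.119, 0.698, -0.023]
ft_force: [0.5, 0.5, 0.4]
finger_gap: 0.09
```

```bash
python3 - <<'E'
from h import *
s=robot.get_state();R,p=tool(s);f=p+R@F;print(p,row(*potpose(.13)),row(*potpose(0)))
v=[]
for n in('scene','top'):
    i=viewer.grab_frame(n)[:,:,::-1];P=proj(cam(n),f);print(n,'foot',P,'rim',proj(cam(n),pot+[0,0,.092]))
    x,y=int(P[0])-50,int(P[1])-50;print(x,y);v.append(cv2.resize(i[y:y+100,x:x+100],(400,400),interpolation=cv2.INTER_CUBIC))
cv2.imwrite('pics/c6.png',np.hstack(v))
E
```

```text
[0.5292 0.3967 0.2577] [-0.0496 -0.1471  0.1723 -0.1965  0.2537  0.0063] [-0.0496 -0.1471  0.1723 10.7275 -6.7938  0.0405]
scene foot [431.9108 318.817 ] rim [419.505  315.0938]
381 268
top foot [164.1054 276.4204] rim [188.1831 281.3458]
114 226
```

View pics/c6.png

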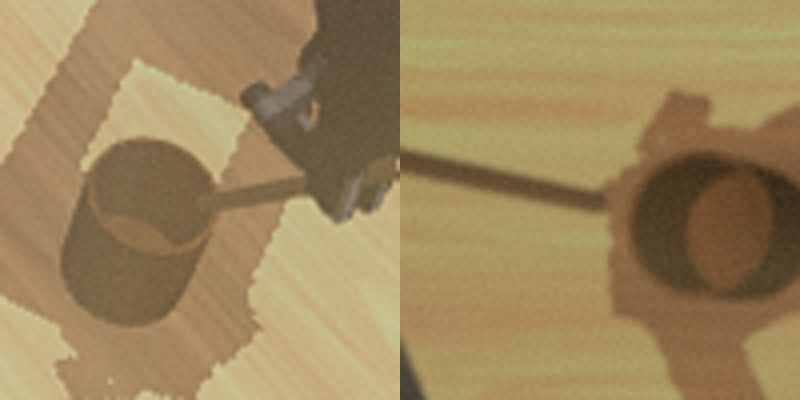

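The foot is seen at scene (432,318.5) / top (165,276.5), as predicted. The pot rim centre at top (190,283) is about 3 mm nearer in x and y, so I'll correct for that and insert.

Call:
step_arm --pt "0 0 0 0 -0.35 -0.15 0" --pt "0 0 0 2 -1.6 -0.15 0" --pt "0 0 0 4 -2.85 -0.15 0" --pt "0 0 0 6 -4.1 -0.15 0" --pt "0 0 0 8 -5.4 -0.15 0" --pt "0 0 0 9.5 -6.35 -0.15 0" --pt "0 0 0 10.7 -7.1 -0.15 0" --pt "0 0 0 10.7 -7.1 -0.15 0" --pt "0 0 0 10.7 -7.1 -0.15 0"

```text
t: 11.72
ee_pos: [0.5171, 0.3427, 0.1433]
eef_rot: [0.706, 0.12, 0.697, -0.023]
ft_force: [-0.2, -0.5, -0.0]
finger_gap: 0.094
```

Call:
step_arm --pt "0 0 0 0.7 0 0 0" --pt "0 0 0 0.7 0 0 1.5" --pt "0 0 0 0.7 0 0 2.5" --pt "0 0 0 0.7 0 0 4" --pt "0 0 0 0.7 0 0 6" --pt "0 0 0 0.7 0 0 8.5" --pt "0 0 0 0.7 0 0 8.5" --pt "0 0 0 -4 0 0 8.5" --pt "0 0 0 -9 0 0 8.5" --pt "0 0 0 -14 0 0 8.5" --pt "0 0 0 -18 0 0 8.5" --pt "0 0 0 -18 0 0 8.5"

```text
t: 13.22
ee_pos: [0.513, 0.3183, 0.325]
eef_rot: [0.708, 0.121, 0.696, -0.022]
ft_force: [-0.1, -0.1, -0.3]
finger_gap: 0.994
```

```bash
python3 - <<'E'
from h import *
v=[]
for n in('scene','top'):
    i=viewer.grab_frame(n)[:,:,::-1];P=proj(cam(n),pot+[0,.03,.12]);x,y=int(P[0])-50,int(P[1])-50;print(n,x,y);v.append(cv2.resize(i[y:y+100,x:x+100],(400,400),interpolation=cv2.INTER_CUBIC)); cv2.imwrite(f'pics/{n}7.png',i)
cv2.imwrite('pics/c7.png',np.hstack(v))
# cartridge grip: top crop c5 pixel
T,S=cam('top'),cam('scene')
for z in(.155,.163): print('grip',onz(T,(333.5,247.5),z))
print('expected bay',H+xd*.091+[0,0,.045])
print(tool())
tr=np.mean([onz(T,p,.018) for p in[(455,260),(520,271),(512,335),(445,323)]],0);print('tray',tr)
E
```

```text
scene 381 269
top 118 230
grip [0.5706 0.0089 0.155 ]
grip [0.5695 0.0089 0.163 ]
expected bay [0.5695 0.0096 0.13  ]
(array([[ 0.0265,  0.1996,  0.9795],
       [ 0.1351,  0.9702, -0.2013],
       [-0.9905,  0.1377, -0.0012]]), array([0.5123, 0.3183, 0.3213]))
tray [ 0.4878 -0.3044  0.018 ]
```

View pics/c7.png

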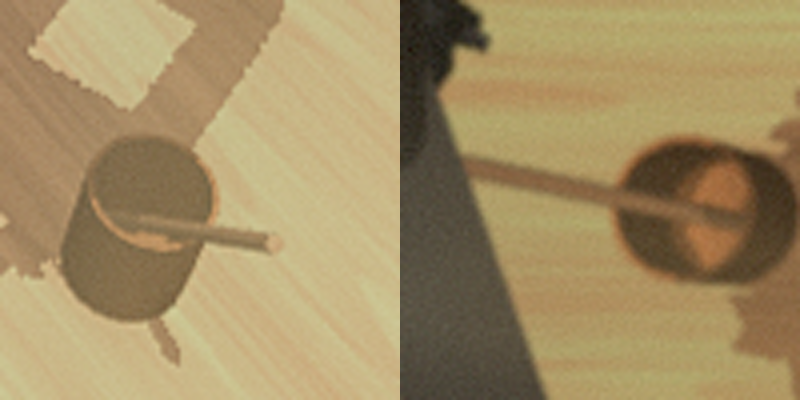

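The stick rests in the pot again: in the scene crop its foot end is inside and its top leans left. Next is the cartridge.

```bash
cat >> h.py <<'E'
RG=frame([0,0,-1],xd)
E
python3 - <<'E'
from h import *
print('grip top',tri(cam('top'),(333.5,247.5),cam('scene'),(326.3,224.4)))
print(row(RG,[.570,.009,.27]))
E
```

```text
grip top (array([0.5701, 0.0091, 0.1568]), np.float64(0.0006627215699836029))
[ 76.0517  -5.32    -6.6629   1.0521 -29.5631  11.8835]
```

Call:
step_arm --pt "20 -1 -2 -2 -5 2 8.5" --pt "76 -5.3 -6.7 0 -29.6 11.9 8.5" --pt "76 -5.3 -6.7 0 -29.6 11.9 8.5" --pt "76 -5.3 -6.7 0 -29.6 11.9 8.5" --pt "76 -5.3 -6.7 0 -29.6 11.9 8.5" --pt "76 -5.3 -6.7 1 -29.6 11.9 8.5" --pt "76 -5.3 -6.7 1 -29.6 11.9 8.5" --pt "76 -5.3 -6.7 1 -29.6 11.9 8.5" --pt "76 -5.3 -6.7 1 -29.6 11.9 8.5" --pt "76 -5.3 -6.7 1 -29.6 11.9 8.5" --pt "76 -5.3 -6.7 1 -29.6 11.9 8.5"

```text
t: 14.7
ee_pos: [0.57, 0.0087, 0.2706]
eef_rot: [0.51, 0.49, 0.51, -0.49]
ft_force: [-1.1, -0.3, 0.5]
finger_gap: 0.996
```

```bash
python3 - <<'E'
from h import *
print(row(RG,[.570,.009,.14]),robot.get_state()['q'])
s=robot.get_state();i=viewer.grab_frame('wrist')[:,:,::-1]
W=cam('wrist',s);print(W[2],[proj(W,np.array([.57,.009,.16])+yd*a+xd*b) for a in(-.032,.032) for b in(-.007,.007)])
cv2.imwrite('pics/w8.png',i)
E
```

```text
[ 0.1467  0.0059  0.0137 13.0599  0.0017 -0.0332] [-0.1198  0.1305  1.3815 -0.0001  1.6298  1.41  ]
[0.6365 0.012  0.413 ] [array([303.9756, 283.4193]), array([325.3119, 283.4596]), array([303.5052, 185.9508]), array([326.2569, 185.9986])]
```

View pics/w8.png

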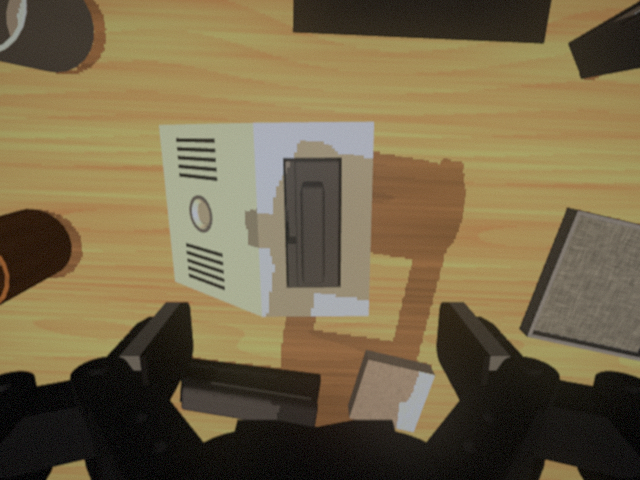

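The wrist view shows the grip bar at (302–325, 183–285), matching the prediction within 2 px, and the yaw is aligned. I'll descend.

Call:
step_arm --pt "0 0 0 4 0 0 8.5" --pt "0 0 0 8 0 0 8.5" --pt "0 0 0 11 0 0 8.5" --pt "0 0 0 12.5 0 0 8.5" --pt "0 0 0 13 0 0 8.5" --pt "0 0 0 13 0 0 8.5" --pt "0 0 0 13 0 0 8.5"

```text
t: 15.62
ee_pos: [0.5704, 0.0086, 0.1416]
eef_rot: [0.51, 0.49, 0.51, -0.49]
ft_force: [0.0, -0.1, 0.0]
finger_gap: 1.002
```

Call:
step_arm --pt "0 0 0 0 0 0 4" --pt "0 0 0 0 0 0 2" --pt "0 0 0 0 0 0 0" --pt "0 0 0 0 0 0 0" --pt "0 0 0 0 0 0 0" --pt "0 0 0 0 0 0 0" --force 60

```text
t: 16.38
ee_pos: [0.5705, 0.0087, 0.1418]
eef_rot: [0.51, 0.49, 0.51, -0.489]
ft_force: [-0.5, 2.3, 2.6]
finger_gap: 0.144
```

Call:
step_arm --pt "0 0 0 -1 0 0 0" --pt "0 0 0 -3 0 0 0" --pt "0 0 0 -6 0 0 0" --pt "0 0 0 -9 0 0 0" --pt "0 0 0 -12 0 0 0" --pt "0 0 0 -15 0 0 0" --pt "0 0 0 -16 0 0 0" --pt "0 0 0 -16 0 0 0" --pt "0 0 0 -16 0 0 0"

```text
t: 17.5
ee_pos: [0.57, 0.0087, 0.3004]
eef_rot: [0.51, 0.49, 0.51, -0.49]
ft_force: [0.3, -0.2, -3.1]
finger_gap: 0.15
```

```bash
python3 - <<'E'
from h import *
s=robot.get_state();print(row(RG,[.488,-.304,.30]),s['ft_force'])
v=[]
for n in('scene','top'):
    i=viewer.grab_frame(n)[:,:,::-1];P=proj(cam(n),[.57,.009,.2]);x,y=max(0,int(P[0])-80),max(0,int(P[1])-80);print(n,x,y);v.append(cv2.resize(i[y:y+160,x:x+160],(400,400)))
cv2.imwrite('pics/c9.png',np.hstack(v))
E
```

```text
[ 0.1293 -0.006   0.0273  0.0411 -9.4631 30.9152] [ 0.341  -0.1541 -3.088 ]
scene 246 132
top 253 164
```

View pics/c9.png

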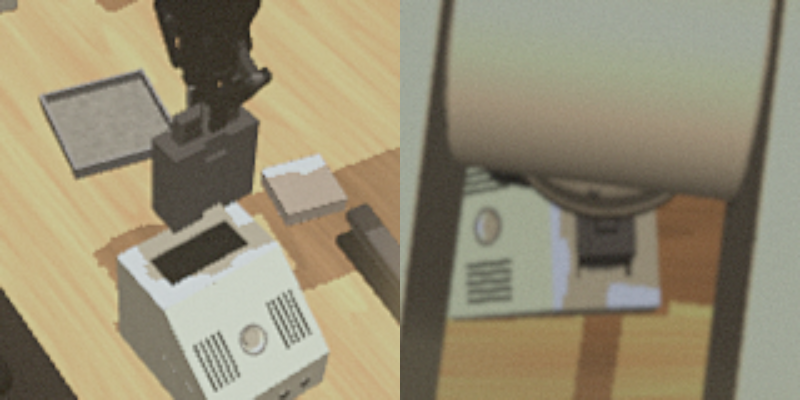

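The cartridge is held upright and clear of the dock. I'll carry it to above the tray.

Call:
step_arm --pt "0 0 0 0 -1.2 4 0" --pt "0 0 0 0 -2.4 8 0" --pt "0 0 0 0 -3.7 12 0" --pt "0 0 0 0 -4.9 16 0" --pt "0 0 0 0 -6.1 20 0" --pt "0 0 0 0 -7.3 24 0" --pt "0 0 0 0 -8.6 28 0" --pt "0 0 0 0 -9.5 30.9 0" --pt "0 0 0 0 -9.5 30.9 0" --pt "0 0 0 0 -9.5 30.9 0"

```text
t: 18.85
ee_pos: [0.4877, -0.3035, 0.3002]
eef_rot: [0.51, 0.49, 0.51, -0.49]
ft_force: [0.1, 0.8, -2.0]
finger_gap: 0.154
```

Call:
step_arm --pt "0 0 0 3 0 0 0" --pt "0 0 0 6 0 0 0" --pt "0 0 0 9 0 0 0" --pt "0 0 0 12 0 0 0" --pt "0 0 0 14.5 0 0 0" --pt "0 0 0 16.5 0 0 0" --pt "0 0 0 17.7 0 0 0" --pt "0 0 0 18.2 0 0 0" --pt "0 0 0 18.2 0 0 0" --pt "0 0 0 18.2 0 0 0"

```text
t: 20.1
ee_pos: [0.4879, -0.3035, 0.1189]
eef_rot: [0.51, 0.49, 0.51, -0.49]
ft_force: [-0.8, -0.6, -2.8]
finger_gap: 0.148
```

Now creep down until there is contact.

Call:
step_arm --pt "0 0 0 0.2 0 0 0" --pt "0 0 0 0.4 0 0 0" --pt "0 0 0 0.6 0 0 0" --pt "0 0 0 0.8 0 0 0" --pt "0 0 0 0.8 0 0 0" --pt "0 0 0 0.8 0 0 0"

```text
t: 20.85
ee_pos: [0.4879, -0.3035, 0.111]
eef_rot: [0.51, 0.49, 0.51, -0.49]
ft_force: [-0.0, -0.1, -2.6]
finger_gap: 0.148
```

Call:
step_arm --pt "0 0 0 0.15 0 0 0" --pt "0 0 0 0.3 0 0 0" --pt "0 0 0 0.3 0 0 0" --pt "0 0 0 0.3 0 0 0"

```text
t: 21.35
ee_pos: [0.4879, -0.3035, 0.108]
eef_rot: [0.51, 0.49, 0.51, -0.49]
ft_force: [0.1, -0.1, -2.5]
finger_gap: 0.147
```

Call:
step_arm --pt "0 0 0 0.15 0 0 0" --pt "0 0 0 0.3 0 0 0" --pt "0 0 0 0.3 0 0 0" --pt "0 0 0 0.3 0 0 0"

```text
t: 21.85
ee_pos: [0.4879, -0.3035, 0.105]
eef_rot: [0.51, 0.49, 0.51, -0.49]
ft_force: [-0.8, 0.1, -2.9]
finger_gap: 0.15
```

Call:
step_arm --pt "0 0 0 0.1 0 0 0" --pt "0 0 0 0.2 0 0 0" --pt "0 0 0 0.2 0 0 0"

```text
t: 22.22
ee_pos: [0.4879, -0.3035, 0.103]
eef_rot: [0.51, 0.49, 0.51, -0.49]
ft_force: [-0.4, -0.5, -3.2]
finger_gap: 0.143
```

Call:
step_arm --pt "0 0 0 0.1 0 0 0" --pt "0 0 0 0.2 0 0 0" --pt "0 0 0 0.2 0 0 0"

```text
t: 22.6
ee_pos: [0.4881, -0.3038, 0.1028]
eef_rot: [0.511, 0.49, 0.509, -0.49]
ft_force: [-7.6, 4.7, 21.2]
finger_gap: 0.15
```

Contact. I'll relax the push, release and retreat.

Call:
step_arm --pt "0 0 0 0 0 0 0" --pt "0 0 0 0 0 0 0"

```text
t: 22.85
ee_pos: [0.4881, -0.3038, 0.1028]
eef_rot: [0.511, 0.49, 0.509, -0.49]
ft_force: [1.1, 0.3, 1.0]
finger_gap: 0.146
```

Call:
step_arm --pt "0 0 0 0 0 0 2.5" --pt "0 0 0 0 0 0 4" --pt "0 0 0 0 0 0 8.5" --pt "0 0 0 0 0 0 8.5" --pt "0 0 0 0 0 0 8.5" --pt "0 0 0 -3 0 0 8.5" --pt "0 0 0 -7 0 0 8.5" --pt "0 0 0 -12 0 0 8.5" --pt "0 0 0 -17 0 0 8.5" --pt "0 0 0 -20 0 0 8.5" --pt "0 0 0 -20 0 0 8.5" --pt "0 0 0 -20 0 0 8.5"

```text
t: 24.35
ee_pos: [0.4877, -0.3034, 0.3019]
eef_rot: [0.51, 0.49, 0.51, -0.49]
ft_force: [0.1, -0.8, -0.4]
finger_gap: 0.996
```

```bash
python3 - <<'E'
from h import *
s=robot.get_state();i=viewer.grab_frame('wrist')[:,:,::-1];cv2.imwrite('pics/w10.png',i);W=cam('wrist',s)
C=np.array([.488,-.304,0])
def dark(i,th): return (i.max(2)<th).astype(np.uint8)
P=proj(W,C+[0,0,.1]);print(P)
x,y=P.astype(int);print(cv2.cvtColor(i,cv2.COLOR_BGR2GRAY)[y-100:y+101:10,x-60:x+61:10])
pr=lambda z:[proj(W,C+a*yd+b*xd+[0,0,z]).round() for a in(-.045,.045) for b in(-.018,.018)]
print(pr(.096))
# changes since start, fixed cams
a=cv2.imread('pics/top0.png').astype(int);t=viewer.grab_frame('top')[:,:,::-1];cv2.imwrite('pics/t10.png',t)
for n,(x,y) in dict(mug=(213,182),spare=(466,180),pot=(190,282)).items(): print(n,np.abs(a-t)[y-22:y+22,x-22:x+22].mean())
E
```

```text
[315.6027 208.8091]
[[149 147 150 148 151 147 145 148 149 145 149 141 141]
 [156  91 116 129 141 155 151 151 150 151 153 124 154]
 [141  78 113 111 108 131 127 136 135 133 106 111 111]
 [149 103 111 109 117 115 115 117  83  78  81  88  90]
 [141 112 115 113 117 110 109  75  76  75  83  74  76]
 [138 116 110 113 115  86  76  75  70  76  75  73  75]
 [104 108 110 118 116  78  74  75  70  73  72  79  73]
 [ 70 114 117 118  74  58  74  72  67  76  70  79  80]
 [114 122 121  81  74  57  74  74  65  78  72  74  73]
 [116 106 111  81  69  58  72  72  65  75  75  70  72]
 [122 112 109  72  70  56  75  70  60  76  72  67  50]
 [114 120  73  75  50  60  74  74  68  69  76  67  80]
 [112  82  81  82  72  57  70  73  68  75  77  72  89]
 [ 76  78  80  68 107  76  76  73 106  99  79  69  94]
 [108  91  75  55 112 100  78  71 103 110 107  61  98]
 [113 115 160 155 136 137 122  94  66 117 114 131 113]
 [108 156 153 156 153 156 154 153 147 150 138 152 110]
 [114 110 157 156 156 155 156 149 152 148 151 112 112]
 [102  96 101 141 149 153 155 157 152 155 109 110 107]
 [111 106 105 102 143 146 143 147 144 105 100 102 143]
 [100  98 103 102 102 129 146 150 106 101 106 150 153]]
[array([295., 258.]), array([336., 258.]), array([294., 154.]), array([337., 155.])]
mug 4.9065082644628095
spare 4.746900826446281
pot 6.309400826446281
```

```bash
python3 - <<'E'
from h import *
T=cam('top');t=cv2.imread('pics/t10.png');g=cv2.cvtColor(t,cv2.COLOR_BGR2HSV)
s=robot.get_state();print(s['t'],s['ft_force'],s['finger_gap'])
W=cam('wrist',s);i=cv2.imread('pics/w10.png');h=cv2.cvtColor(i,cv2.COLOR_BGR2HSV)
m=((h[...,1]<60)&(h[...,2]>30)).astype(np.uint8);m[300:]=0
m=cv2.morphologyEx(m,cv2.MORPH_CLOSE,np.ones((7,7)));n,l,st,c=cv2.connectedComponentsWithStats(m)
for k in np.argsort(-st[1:,4])[:3]+1:
    cn=cv2.findContours((l==k).astype(np.uint8),0,2)[0][0];r=cv2.boxPoints(cv2.minAreaRect(cn));print(st[k],[onz(W,p,.018)[:2].round(3) for p in r])
for p in[(455,260),(520,271),(512,335),(445,323)]: print(proj(W,onz(T,p,.018)).round())
E
```

```text
24.45 [ 0.6798  0.1311 -0.5878] 0.9942323768850714
[  238   111   160   159 17633] [array([ 0.433, -0.215]), array([ 0.569, -0.248]), array([ 0.543, -0.385]), array([ 0.402, -0.363])]
[   0   11   62  165 7641] [array([0.494, 0.021]), array([ 0.647, -0.003]), array([ 0.65, -0.06]), array([ 0.497, -0.042])]
[ 567   91   73  143 7282] [array([ 0.599, -0.545]), array([ 0.602, -0.616]), array([ 0.46 , -0.651]), array([ 0.457, -0.574])]
[263. 115.]
[397. 143.]
[364. 266.]
[239. 242.]
```

```bash
python3 -c "
from plant import robot
print(robot.sign_off())"
```

```text
the job is handed in; nothing more can be done
None
```

I carried out the whole task and handed it in at about 24.5 s of the 69 s allowed; sign-off gave no verdict.

I pulled the stick from the pot and pushed it through the release hole. The latch did not let go at the first depth, where the tool felt about 3 N, so I pushed about 5 mm further. The force reached about 12 N along the axis, more than the 5–8 N given for the latch, and the picture showed the cartridge up. I put the stick back in the pot, lifted the cartridge out, lowered it until it touched the tray floor, and let go.

**Stick:** after I released it, the pictures showed it leaning in the pot, foot inside.

**Cartridge:** I set it down at about (0.488, -0.304). Two cameras put the tray centre within about 1 mm of that. It touched down at the expected height, with a reading of about 21 N at the wrist just before I eased off. The grip bar showed where an upright cartridge would put it. I checked this from pixel values, because all 12 picture views were used.

**Mug and spare cartridge:** the top view showed almost no change around either one. The pot may have shifted by about 3 mm; one earlier reading disagreed with the others by that much.

**Gripper:** open, clear at 0.30 m, with no contact force.

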